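# Gauge the actuator's guide tube and present the rod to the optical reader

### The arm

A 6-joint arm with a two-finger parallel gripper is mounted at the origin on the work surface. World frame = base frame: x ahead of the robot, y to its left, z up, the work surface at z = 0. Lengths are in mm, angles in degrees, forces in N, time in s.
With the tool pointing down it reaches from about 350 to 725 mm from the base axis. Payload 4.3 kg.
Tool frame: the origin (TCP) lies at the very end of the fingers, on their centre line; the grasp point (between the pads) lies 19 mm behind it (ctrl.pinch_z is the distance from the TCP to the grasp point, in mm); z points along the fingers, y is the line along which they close (so a half turn about z gives the same grasp; the last joint's range is limited). The gripper opens to 85 mm and grips with 20 to 120 N. Pads are 22 mm wide; open, the fingers measure 114 mm over their backs; the gripper's body (76 mm by 85 mm) begins 54 mm behind the grasp point. The pads swing forward as they close: fully open they stand 13 mm farther back than shut.
Start: joints at [-70.663, 21.618, 4.641, 73.018, 0, 83.68], TCP at [248.981, -518.339, 231.329] pointing down, gripper open.
Joint ranges: [-156.06, 156.06], [-48.1, 94.91], [-58.44, 69.94], [-101.28, 121.22], [-78.64, 73.56], [-180, 180]. Speed limits (degrees/s): [147.25, 147.25, 180, 180, 180, 180].

### API

Orientations are given as a 3x3 rotation matrix whose columns are the frame's x, y, z axes.
In Python, from cell import telemetry, eyes, ticket, ctrl gives the robot as it stands.
- The arm moves only by the tool step_arm, never from a script. Its argument "steps" is a list of rows, each a list of 6 numbers: the shift along the tool's x, y, z in mm, then the turn, a rotation vector about the tool's x, y, z in rad. In form: [[tx, ty, tz, rx, ry, rz], ...]. A call has 1 to 20 rows; each row shifts and turns the commanded pose from where the row before left it, along the tool's axes as they then stand; what a row does not reach is not made up. A row lasts 1/12 s, in which the tool goes at most 41.7 mm and 7.16 degrees, less where a joint would pass 70% of its speed; a pose out of reach is approached as far as the arm can. A call is refused whole if a number of a shift passes 41.7 or a number of a turn 0.125, either way. A call with a gripper value outside its range is refused whole. "gripper" is the finger opening in mm, from 0 to 85.4, set as the call begins (left out, the last holds). The fingers move at their own pace and stop on an object; "grip_force" is the grip in N (left out, the last holds). Time passes only in rows, so rows that do not move let the fingers close. It gives the time, the measured TCP pose, the force, the opening and the grip force at its end, in the units of the state.
- telemetry.get_obs(): the state, without advancing time (a new reading comes with each control period).
- eyes.snapshot(name): name is "scene" or "side" or "wrist"; returns the picture (420x560x3 uint8, red, green, blue); there is no depth.
- eyes.camera_info(name): a dict with "K" (3x3 intrinsics, pixels), "pose" (4x4, takes a point from camera to world coordinates). Camera axes: x right, y down, z forward; pixel columns grow to the right and rows downward; lengths in mm; the calibration is good to about 2 mm. A picture is of the moment at which its call begins: read the wrist's pose just before it. camera_info takes no time and is no camera call; for the wrist camera it gives the pose at the moment of the call.
- ticket.close_job(): hands the job in; it is judged then, once.
The state is a dict: "t": time; "joint_pos": joint angles; "joint_velocities": joint speeds; "joint_torque": joint torques, N m; "tcp_pos": TCP position; "tcp_rot": TCP orientation; "wrist_force": force on the tool from outside, world axes, zero at the start; "ft_torque": the same for the moment, N m; "gripper_width": finger opening in mm; "grip_force": force on a finger pad.
Only numpy, scipy, OpenCV 4.12 (cv2) and the standard library are available. Lean on these libraries where they do the work, as an engineer would, in place of code of your own. Each camera call takes 0.05 s, during which the arm holds its last target. There are 200 camera calls.

### The job

Take the gauge rod from its cradle by the orange handle and slide it gently into the slanted guide tube of the yellow actuator until its brass collar stops against the tube's mouth; hold it there for a moment, then draw it right out. Bring it to the optical reader and present it for reading: rod level, in line with the open slot between the two pillars, its tip in the middle of the light gap, touching nothing but the gripper. Finish while holding it still like that; do not put it down, do not touch the reader, and leave the other parts on the bench where they are.

Things in the scene. Friction and masses are not known exactly. Their poses are not given: they have to be found in the camera images.
- handle (a point): Centre of the gauge rod's handle, the place to grip. Orange block 65 mm long (from 40 mm behind to 25 mm ahead of this point), 22 mm wide (y), 16 mm high (z). x points along the rod to its tip, z up as it lies level in the cradle, 65 mm above the bench. Whole rod about 180 g, balanced about 10 mm ahead of this point; all its parts are on one axis
- cradle: Blue cradle, fixed on the bench; origin on the bench under the handle centre, x along the rod. Base 150 x 60 x 12 mm. One post 26 to 40 mm behind the handle centre carries the handle's end, one 71 to 85 mm ahead carries the shaft; the middle of the handle is free on both sides. Lift the rod straight up 25 mm to clear the posts
- collar_face (a point): Centre of the front face of the brass collar (34 mm diameter, 8 mm thick, directly in front of the handle), 33 mm ahead of the handle centre; same axes as the handle
- tip (a point): Tip of the gauge rod: end of the steel shaft (10 mm diameter, tapered end, 70 mm long from collar face to tip), 103 mm ahead of the handle centre; same axes as the handle
- gauge_rod: The whole gauge rod; origin at the handle centre, same axes
- guide_tube: Steel tube fixed on the side of the fixed yellow actuator (130 mm wide, 113 mm high). Origin: centre of its open mouth, 115 mm above the bench and 115 mm sideways of the actuator's axis; x points out of the mouth along the bore, rising 35 degrees. Bore 15 mm, flared to 25 mm over the last 14 mm; rim 33 mm outside; bore free to over 70 mm deep, so the collar stops the rod, not the tip
- reader: Optical reader, fixed on the bench: dark base 70 x 130 x 14 mm with two grey pillars (50 mm in x, 30 mm in y, up to 135 mm above the bench) leaving a gap 60 mm wide between them in y. Origin at the base's underside centre, z up; the slot between the pillars is open along x at both ends and above. The rod may come in from either end
- reading_spot (a point): Middle of the reader's light gap, 105 mm above the bench, half-way between the pillars; same axes as the reader. The tip belongs here, with the rod along x (either way round)
- jar: Bystander: clear jar with red cap, 52 mm diameter, 65 mm high; origin under its centre
- second_actuator: Bystander: second actuator, yellow with steel lid and an upright pipe, 108 mm diameter, 122 mm high; origin under its centre
- spacer: Bystander: steel ring lying flat, 44 mm diameter, 16 mm high; origin under its centre
Mind the look-alikes: they are no part of the job. Leave any black or green look-alike of the part that bears guide_tube alone.

How it is judged (in metres and radians):
On the way, in this order (a step that is already met when the one before it is completed fails the run):
1. held rod fully in the tube: collar face within 5 mm of the mouth's centre, in line within 0.1 rad, pressing on the tube with over 1 N, for 0.2 s (distance between collar_face and guide_tube below 0.005 m and angle between the x axis of gauge_rod and the x axis of guide_tube, either way round below 0.1 rad and contact force between gauge_rod and guide_tube above 1 N and contact force between the fingers and gauge_rod above 1 N), for 0.2 s.
2. the rod is drawn right out along the tube: tip over 10 mm outside the mouth, held by the fingers (x of tip in the frame of guide_tube above 0.01 m and contact force between the fingers and gauge_rod above 1 N), for 0.1 s.
At the end, for the whole second after the job is handed in: The gripper holds the gauge rod still (under 20 mm/s, gripped with over 1 N), its tip within 12 mm of the middle of the reader's light gap, the rod level within 0.12 rad (7 degrees) and in line with the slot within 0.15 rad (9 degrees), touching neither reader, tube nor cradle (distance between tip and reading_spot below 0.012 m and angle between gauge_rod's own x axis and vertical between 1.451 and 1.691 rad and angle between the x axis of gauge_rod and the x axis of reader, either way round below 0.15 rad and contact force between the fingers and gauge_rod above 1 N and linear speed of gauge_rod below 0.02 m/s and contact force between gauge_rod and reader below 0.2 N and contact force between gauge_rod and guide_tube below 0.2 N and contact force between gauge_rod and cradle below 0.2 N); the arm keeps its last pose, push and grip.
It fails at once if the rod is forced into the tube (over 40 N) (contact force between gauge_rod and guide_tube above 40 N).
It fails at once if the reader is touched (over 2 N) (contact force between reader and anything else above 2 N).
It fails at once if the jar is moved more than 15 mm (distance of jar from where it was at the start of the episode above 0.015 m).
It fails at once if the second actuator is moved more than 15 mm (distance of second_actuator from where it was at the start of the episode above 0.015 m).
It fails at once if the spacer ring is moved more than 15 mm (distance of spacer from where it was at the start of the episode above 0.015 m).
It also fails if it takes over 50 s, if anything falls off the work surface, if the arm or the gripper's body presses on something with over 40 N, if the wrist force passes 120 N, or if a joint passes its speed limit or range.

## Working session

There is one attempt and no reset: what is moved stays moved. The work goes in short steps, Python scripts to look and compute and a tool call to move; the robot and the scene stay as the last step left them, time stands still between calls to the robot, and variables do not carry over. Pictures are saved under pics/ and viewed, at most 12 in all, crops included, and the job is handed in when it is done.

Besides the shell and the picture viewer there is one more tool, called after "Request:" as name(argument=value, ...), one argument or row to a line, values as JSON. step_arm: Moves the arm, as the interface text tells. Its arguments: {"type":"object","properties":{"steps":{"type":"array"},"gripper":{"type":"number"},"grip_force":{"type":"number"}},"required":["steps"]}

```bash
mkdir -p pics; ls; python3 - <<'E'
from cell import telemetry, eyes, ctrl
import cv2,numpy as np
for n in("scene","side"):
    cv2.imwrite(f"pics/{n}0.png",cv2.resize(eyes.snapshot(n)[:,:,::-1],(800,600),interpolation=cv2.INTER_CUBIC))
    i=eyes.camera_info(n);print(n,np.round(i["K"],1).tolist(),np.round(i["pose"],3).tolist())
print(np.round(telemetry.get_obs()["tcp_rot"],3).tolist(), ctrl.pinch_z)
E
```

```text
pics
scene [[441.8, 0.0, 278.7], [0.0, 441.8, 213.9], [0.0, 0.0, 1.0]] [[-0.531, 0.69, -0.493, 1109.875], [0.848, 0.424, -0.319, 595.688], [-0.011, -0.587, -0.809, 1115.738], [0.0, 0.0, 0.0, 1.0]]
side [[388.9, 0.0, 276.6], [0.0, 388.9, 211.1], [0.0, 0.0, 1.0]] [[0.997, -0.059, 0.047, 453.594], [-0.073, -0.576, 0.814, -549.487], [-0.021, -0.815, -0.579, 613.517], [0.0, 0.0, 0.0, 1.0]]
[[0.901, 0.433, -0.001], [0.433, -0.901, 0.002], [0.0, -0.002, -1.0]] 18.700000000000003
```

View pics/scene0.png

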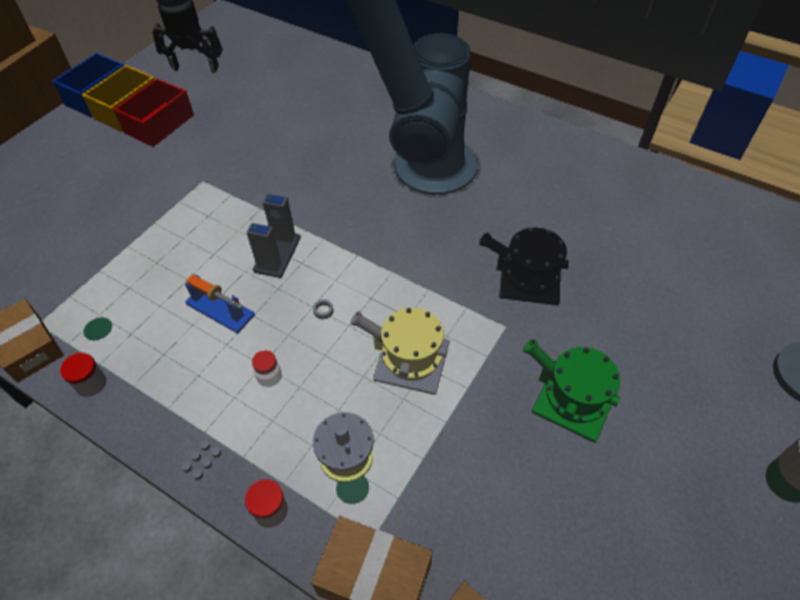

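View pics/side0.png

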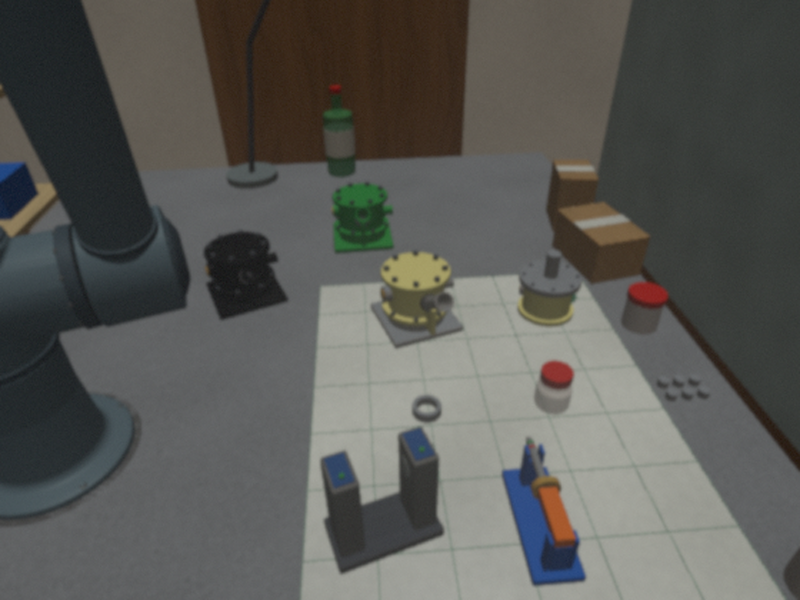

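The scene view (800x600 px) shows three actuators: yellow with side tube at (410,345), green at (585,385) and black at (533,262). Only the yellow one fits; the second yellow actuator at (343,445) has an upright pipe. The rod is in the blue cradle at (218,300), and the reader pillars are at (262,235) and (278,215). I'll enlarge these.

```bash
python3 - <<'E'
from cell import eyes
import cv2,numpy as np
def tile(im,x,y,w,h,W,H):
    t=cv2.resize(im[y:y+h,x:x+w,::-1],(W,H),interpolation=cv2.INTER_CUBIC);return cv2.convertScaleAbs(t,alpha=1.3,beta=10)
s=eyes.snapshot("scene");d=eyes.snapshot("side")
cv2.imwrite("pics/sc.png",np.hstack([tile(s,120,130,100,110,400,440),tile(s,235,200,100,110,400,440)]))
cv2.imwrite("pics/sd.png",np.hstack([tile(d,215,285,200,130,800,520)]))
cv2.imwrite("pics/sa.png",tile(d,250,165,80,80,560,560))
E
```

```text
(no output)
```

View pics/sc.png

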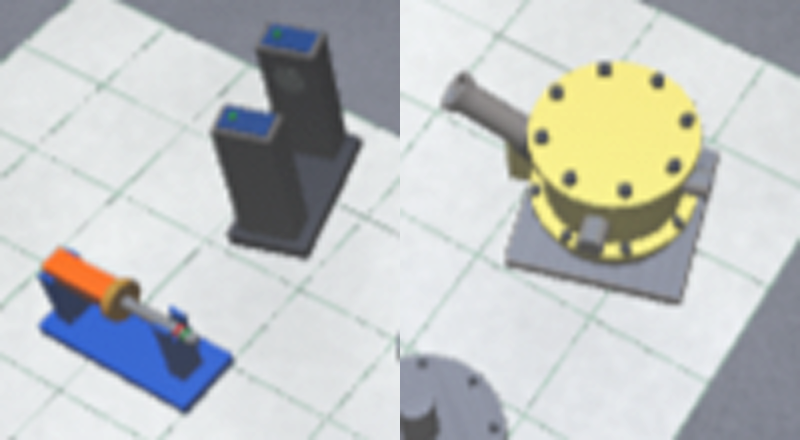

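View pics/sd.png

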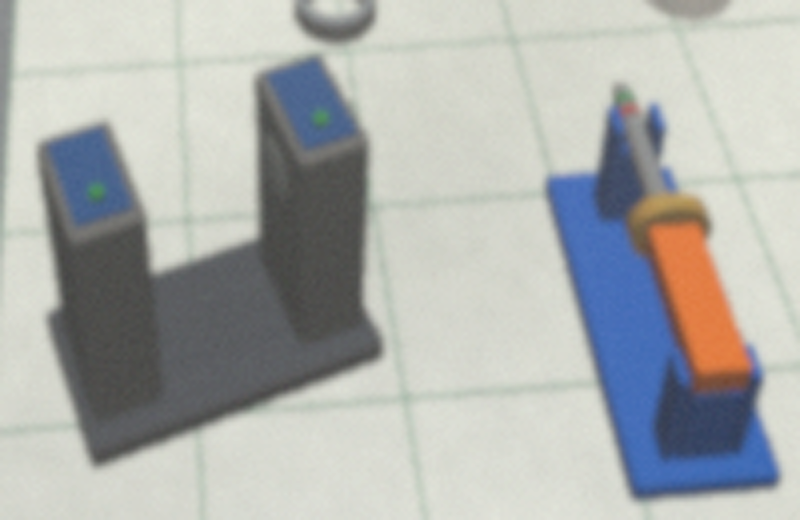

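View pics/sa.png

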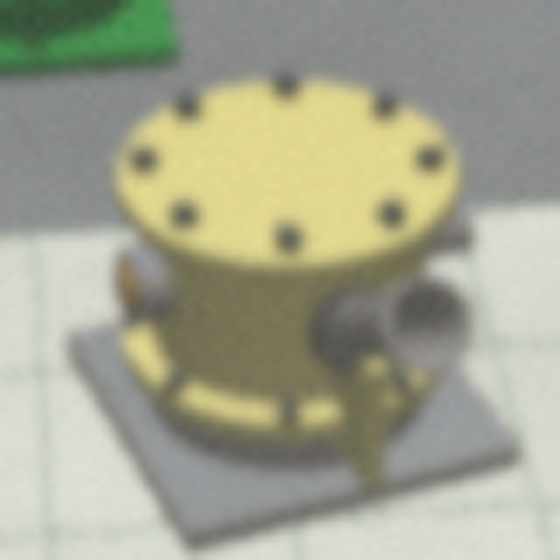

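The crops confirm the yellow actuator with its slanted tube: the rim is centred at (457,92) in the scene crop and (428,325) in the side crop. The pillar tops, handle corners and tip are also clear. Next I'll fit the poses.

```bash
cat > h.py <<'E'
import numpy as np
from scipy.optimize import least_squares
from cell import eyes
C={n:eyes.camera_info(n) for n in("scene","side")}
OFF=dict(sl=("scene",120,130,4,0),sr=("scene",235,200,4,400),sd=("side",215,285,4,0),sa=("side",250,165,7,0))
def nat(k,u,v):
    n,x,y,s,o=OFF[k];return n,np.array([x+(u-o+.5)/s-.5,y+(v+.5)/s-.5])
def proj(n,P):
    c=C[n];T=np.linalg.inv(np.array(c["pose"]));p=np.array(c["K"])@(T[:3,:3]@P+T[:3,3]);return p[:2]/p[2]
def tri(obs,z=None):
    f=lambda P:np.concatenate([proj(nat(*o)[0],P)-nat(*o)[1] for o in obs])
    r=least_squares(f,[500,-150,80]);return r.x,r.fun
def fit(obs,g):
    def f(q):
        c,s=np.cos(q[2]),np.sin(q[2]);o=[]
        for k,u,v,x,y,z in obs:
            n,p=nat(k,u,v);o.append(proj(n,np.array([q[0]+c*x-s*y,q[1]+s*x+c*y,z]))-p)
        return np.concatenate(o)
    r=least_squares(f,g,x_scale=[100,100,1],loss="soft_l1");return r.x,np.round(r.fun.reshape(-1,2),1).tolist()
E
python3 - <<'E'
from h import *
R=[("sd",258,73,-25,30,135),("sd",318,57,-25,60,135),("sd",367,140,25,60,135),("sd",303,163,25,30,135),
("sd",40,145,-25,-60,135),("sd",105,123,-25,-30,135),("sd",145,215,25,-30,135),("sd",77,240,25,-60,135),
("sd",95,465,35,-65,0),("sd",382,352,35,65,0),
("sl",222,104,25,30,135),("sl",283,113,-25,30,135),("sl",270,140,-25,60,135),("sl",213,131,25,60,135),
("sl",265,25,25,-60,135),("sl",327,35,-25,-60,135),("sl",316,60,-25,-30,135),("sl",258,50,25,-30,135),("sl",232,240,35,65,0),("sl",305,257,-35,65,0)]
q,e=fit(R,[400,-350,-1.4]);print("reader",q,np.degrees(q[2]),e)
H=[("sd",650,222,25,11,73),("sd",705,222,25,-11,73),("sd",750,370,-40,-11,73),("sd",695,380,-40,11,73),("sd",621,88,103,0,65),
("sl",65,247,-40,11,73),("sl",42,268,-40,-11,73),("sl",121,298,29,0,65),("sl",193,337,103,0,65)]
q,e=fit(H,[550,-350,1.4]);print("rod",q,np.degrees(q[2]),e)
m,e=tri([("sr",457,92),("sa",428,325)]);print("mouth",m,e)
a,e=tri([("sr",615,134),("sa",288,168)]);print("lid",a,e)
d=m-a;print("horiz",np.hypot(*d[:2]),np.degrees(np.arctan2(d[1],d[0])))
for off in(-10,0,10):
  ph=np.arctan2(d[1],d[0])+np.radians(off)
  for L in(-40,-60):
    P=m+L*np.array([.819*np.cos(ph),.819*np.sin(ph),.574])
    a=proj("scene",P);b=proj("side",P);print(off,L,(a-[235,200])*4+[400,0],(b-[250,165])*7)
E
```

```text
reader [ 454.36253143 -160.24098943   -1.26430964] -72.43960611791422 [[-1.8, -0.9], [0.4, -2.4], [1.5, -0.2], [-0.6, 0.3], [-1.8, -1.3], [0.6, -1.9], [1.0, 0.3], [-1.8, 0.9], [-0.2, 2.1], [0.9, 1.9], [0.5, -0.3], [0.6, 0.4], [0.2, 0.8], [-1.1, 0.1], [0.6, -0.7], [0.0, -0.6], [-0.6, -0.2], [-1.2, -0.4], [-0.7, 1.7], [1.3, 1.5]]
rod [ 642.97077926 -194.58275633    1.55802173] 89.26806966147805 [[-0.7, 0.9], [-1.0, 0.1], [0.7, 0.1], [-0.1, -1.4], [0.4, -0.0], [-1.2, -0.4], [-0.5, -0.9], [-0.1, 0.5], [0.7, 1.5]]
mouth [568.97016499 146.11736505 113.60607322] [-0.22908542  0.18669018 -0.21541971 -0.09757957]
lid [536.20610886 254.86525362 106.18274727] [ 0.02976794 -0.02761031  0.03249195  0.0162859 ]
horiz 113.57634719733477 -73.23325859954933
-10 -40 [498.43796095 126.27834272] [395.75120504 321.94218202]
-10 -60 [520.09615103 143.5792828 ] [382.77567622 322.23463179]
0 -40 [501.46475769 119.87420342] [379.4199134 324.9766697]
0 -60 [524.53027503 133.95891528] [358.76480504 326.69185841]
10 -40 [503.1147547  113.20040002] [364.2732931 329.6385477]
10 -60 [526.89751291 123.95882368] [336.42976609 333.5512063 ]
```

Request:
step_arm(
  steps=[
    [0,0,0,0,0,-0.111],
    [0,0,0,0,0,-0.111],
    [0,0,0,0,0,-0.111],
    [0,0,0,0,0,-0.111],
    [0,0,0,0,0,-0.111],
    [0,0,0,0,0,-0.111],
    [0,0,0,0,0,-0.111],
    [0,0,0,0,0,-0.111],
    [0,0,0,0,0,-0.111],
    [0,0,0,0,0,-0.111],
    [25,30,3,0,0,0],
    [25,30,3,0,0,0],
    [25,30,3,0,0,0],
    [25,30,3,0,0,0],
    [25,30,3,0,0,0],
    [25,30,3,0,0,0],
    [25,30,3,0,0,0],
    [25,30,3,0,0,0],
    [25,30,3,0,0,0],
    [25,30,3,0,0,0],
  ],
  gripper=60,
)

```text
t: 1.87
tcp_pos: [553.4, -270.6, 201.0]
tcp_rot: [[0.013, 1.0, -0.0], [1.0, -0.013, -0.0], [-0.0, -0.0, -1.0]]
wrist_force: [1.2, 0.2, -0.2]
gripper_width: 59.7
grip_force: 0.0
```

Request:
step_arm(
  steps=[
    [19.3,22.1,10,0,0,0],
    [19.3,22.1,10,0,0,0],
    [19.3,22.1,10,0,0,0],
    [19.3,22.1,10,0,0,0],
    [0,0,0,0,0,0],
  ],
)

```text
t: 2.28
tcp_pos: [643.6, -191.5, 157.9]
tcp_rot: [[0.008, 1.0, -0.002], [1.0, -0.008, 0.003], [0.003, -0.002, -1.0]]
wrist_force: [-0.6, 0.4, -1.6]
gripper_width: 59.9
grip_force: 0.0
```

```bash
python3 - <<'E'
from cell import eyes,telemetry
import cv2,numpy as np
o=telemetry.get_obs();i=eyes.camera_info("wrist");s=eyes.snapshot("wrist")
print(o["tcp_pos"],o["joint_pos"],np.round(i["K"],1).tolist(),np.round(i["pose"],3).tolist())
T=np.linalg.inv(np.array(i["pose"]));K=np.array(i["K"])
im=s[:,:,::-1].copy()
c,sn=np.cos(1.558),np.sin(1.558)
for x,y,z in[(0,0,73),(-40,11,73),(-40,-11,73),(25,11,73),(25,-11,73),(103,0,65)]:
    P=np.array([643+c*x-sn*y,-194.6+sn*x+c*y,z]);p=K@(T[:3,:3]@P+T[:3,3]);p=p[:2]/p[2];print((x,y,z),p.round(1));cv2.drawMarker(im,tuple(int(round(v)) for v in p),(255,255,0),0,8,1)
cv2.imwrite("pics/w1.png",im)
hsv=cv2.cvtColor(s,cv2.COLOR_RGB2HSV);m=cv2.inRange(hsv,(5,150,120),(18,255,255));print(m.sum()/255,cv2.minAreaRect(np.argwhere(m)[:,::-1].astype(np.float32)))
E
```

```text
[ 643.64205413 -191.51016525  157.94651723] [-22.04247616  34.83778243  15.02059919  70.3665843    0.13701758
  68.39177246] [[342.4, 0.0, 278.7], [0.0, 342.4, 208.0], [0.0, 0.0, 1.0]] [[1.0, -0.006, -0.005, 644.691], [-0.007, -0.959, -0.284, -117.45], [-0.003, 0.284, -0.959, 300.439], [0.0, 0.0, 0.0, 1.0]]
(0, 0, 73) [278.1 221.3]
(-40, 11, 73) [262.8 272.8]
(-40, -11, 73) [292.8 273. ]
(25, 11, 73) [262.1 186.3]
(25, -11, 73) [294.4 186.6]
(103, 0, 65) [279.   64.2]
2452.0 ((279.0, 227.5), (83.0, 30.0), 90.0)
```

View pics/w1.png

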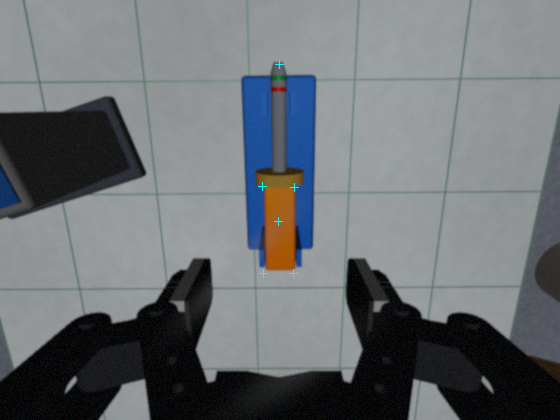

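The wrist view shows the rod aligned under the gripper: orange handle at (279,227), tip at (279,62), about 2 mm ahead of my prediction. I'll descend and grip.

Request:
step_arm(
  steps=[
    [-1,0,20,0,0,0],
    [0,0,20,0,0,0],
    [0,0,20,0,0,0],
    [0,0,20,0,0,0],
    [0,0,16,0,0,0],
    [0,0,8,0,0,0],
    [0,0,0,0,0,0],
    [0,0,0,0,0,0],
  ],
)

```text
t: 3.0
tcp_pos: [641.2, -197.8, 57.7]
tcp_rot: [[0.014, 1.0, -0.0], [1.0, -0.014, -0.0], [-0.0, -0.0, -1.0]]
wrist_force: [0.6, -0.2, -0.3]
gripper_width: 60.4
grip_force: 0.0
```

Request:
step_arm(
  steps=[
    [2.7,1.2,5.5,0,0,0],
    [2.6,1.2,5.5,0,0,0],
    [0,0,0,0,0,0],
    [0,0,0,0,0,0],
  ],
)

```text
t: 3.33
tcp_pos: [644.1, -191.6, 46.3]
tcp_rot: [[0.012, 1.0, -0.0], [1.0, -0.012, -0.0], [-0.0, -0.0, -1.0]]
wrist_force: [1.0, -0.6, -0.4]
gripper_width: 60.2
grip_force: 0.0
```

Request:
step_arm(
  steps=[
    [0,0,0,0,0,0],
    [0,0,0,0,0,0],
    [0,0,0,0,0,0],
    [0,0,0,0,0,0],
    [0,0,0,0,0,0],
    [0,0,0,0,0,0],
  ],
  gripper=5,
  grip_force=80,
)

```text
t: 3.83
tcp_pos: [644.5, -192.1, 46.9]
tcp_rot: [[0.013, 1.0, 0.001], [1.0, -0.013, -0.0], [-0.0, 0.001, -1.0]]
wrist_force: [-0.2, 0.0, 2.7]
gripper_width: 20.6
grip_force: 78.5
```

Request:
step_arm(
  steps=[
    [0,0,-10,0,0,0],
    [0,0,-20,0,0,0],
    [0,0,-30,0,0,0],
    [0,0,-35,0,0,0],
    [0,0,-30,0,0,0],
    [0,0,-15,0,0,0],
    [0,0,0,0,0,0],
    [0,0,0,0,0,0],
  ],
)

```text
t: 4.5
tcp_pos: [644.4, -192.2, 186.9]
tcp_rot: [[0.013, 1.0, 0.001], [1.0, -0.013, -0.001], [-0.001, 0.001, -1.0]]
wrist_force: [-0.1, -0.0, -2.1]
gripper_width: 20.3
grip_force: 79.2
```

```bash
cat > go.py <<'E'
import numpy as np
from scipy.spatial.transform import Rotation as Ro
from cell import telemetry
def frame(yaw,pitch):  # tool frame with x along the rod: heading yaw, nose down by pitch (deg)
    a,b=np.radians([yaw,pitch]);h=np.array([np.cos(a),np.sin(a),0]);u=np.array([0,0,1.])
    x=h*np.cos(b)-u*np.sin(b);z=-h*np.sin(b)-u*np.cos(b);return np.column_stack([x,np.cross(z,x),z])
def plan(handle,R,off=np.array([0,0,18.7])):
    o=telemetry.get_obs();R0=np.array(o["tcp_rot"]);p=np.array(o["tcp_pos"])
    tgt=np.array(handle)+R@off;np.set_printoptions(suppress=True,precision=4)
    print("tcp",p.round(1),"rotvec",Ro.from_matrix(R0.T@R).as_rotvec(),"shift after turn",(R.T@(tgt-p)).round(1),"force",np.round(o["wrist_force"],1),"grip",o["gripper_width"],o["grip_force"])
mouth=np.array([569,146.1,115]);phi=-73.2
def tubeout(d,m=mouth,phi=phi):
    R=frame(phi+180,35);return m-R[:,0]*d,R
E
python3 -c "
from go import *
plan(*tubeout(33+70+30))"
```

```text
tcp [ 644.4 -192.2  186.9] rotvec [-0.0925 -0.6051 -0.2971] shift after turn [ 191.4   25.6 -120.7] force [-0.1 -0.  -2.1] grip 20.31899044083261 79.16927576065063
```

Request:
step_arm(
  steps=[
    [0,0,0,-0.0132,-0.0864,-0.0424],
    [0,0,0,-0.0132,-0.0864,-0.0424],
    [0,0,0,-0.0132,-0.0864,-0.0424],
    [0,0,0,-0.0132,-0.0864,-0.0424],
    [0,0,0,-0.0132,-0.0864,-0.0424],
    [0,0,0,-0.0132,-0.0864,-0.0424],
    [0,0,0,-0.0132,-0.0864,-0.0424],
    [12,1.6,-7.5,0,0,0],
    [24,3.2,-15.1,0,0,0],
    [24,3.2,-15.1,0,0,0],
    [24,3.2,-15.1,0,0,0],
    [24,3.2,-15.1,0,0,0],
    [24,3.2,-15.1,0,0,0],
    [24,3.2,-15.1,0,0,0],
    [24,3.2,-15.1,0,0,0],
    [12,1.6,-7.5,0,0,0],
    [0,0,0,0,0,0],
    [0,0,0,0,0,0],
    [0,0,0,0,0,0],
  ],
)

```text
t: 6.08
tcp_pos: [602.1, 31.6, 173.7]
tcp_rot: [[-0.239, 0.957, 0.162], [0.784, 0.288, -0.549], [-0.572, -0.004, -0.82]]
wrist_force: [-0.3, 0.1, -2.3]
gripper_width: 20.4
grip_force: 79.2
```

```bash
python3 - <<'E'
from go import *
from cell import eyes
import cv2
plan(*tubeout(133))
i=eyes.camera_info("wrist");s=eyes.snapshot("wrist")
T=np.linalg.inv(np.array(i["pose"]));K=np.array(i["K"]);im=s[:,:,::-1].copy()
o=telemetry.get_obs();R=np.array(o["tcp_rot"]);h=np.array(o["tcp_pos"])-R[:,2]*18.7
Rt=frame(phi+180,35)
pts=[(mouth,(0,0,255))]+[(mouth+16.5*(np.cos(a)*Rt[:,1]+np.sin(a)*Rt[:,2]),(0,0,255)) for a in np.arange(0,6.28,np.pi/8)]+[(h+R[:,0]*103,(255,255,0)),(h+R[:,0]*33,(255,255,0))]
for P,c in pts:
    p=K@(T[:3,:3]@P+T[:3,3]);p=p[:2]/p[2];cv2.circle(im,tuple(int(round(v)) for v in p),1,c,-1)
    if c[0] or P is mouth: print(p)
cv2.imwrite("pics/w2.png",cv2.resize(im[0:210,140:420],(800,600),interpolation=cv2.INTER_CUBIC))
# side view composite
d=eyes.snapshot("side")[:,:,::-1]; cv2.imwrite("pics/s2.png",cv2.resize(d[150:300,220:420],(800,600),interpolation=cv2.INTER_CUBIC))
E
```

```text
tcp [602.1  31.6 173.7] rotvec [-0.0035 -0.0014  0.0018] shift after turn [-1.7  1.4 -1.6] force [-0.3  0.1 -2.3] grip 20.445909756285374 79.23134207725525
[282.5425 -95.2327]
[277.9919  15.0839]
[277.6715 219.9734]
```

View pics/w2.png

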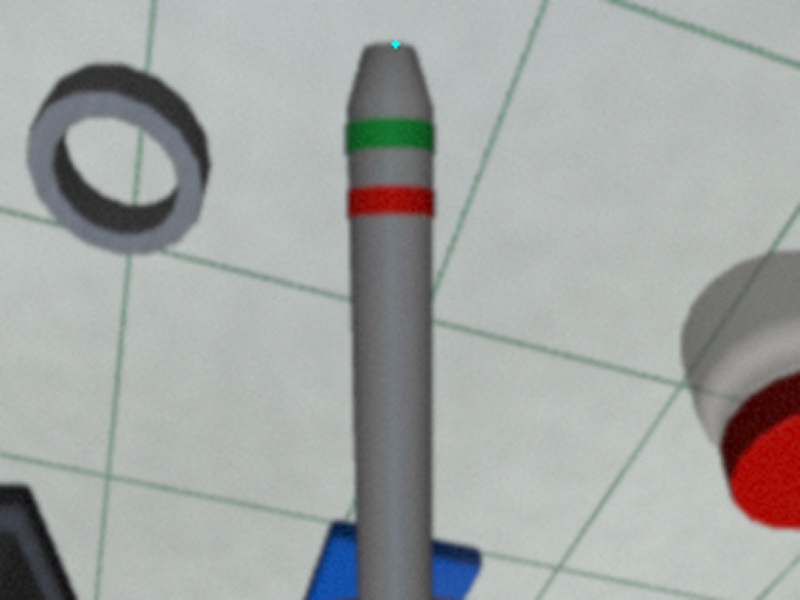

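The rod is held as predicted: the tip at crop (390,45) matches my model point. The mouth is above this view, so I'll check the side view.

View pics/s2.png

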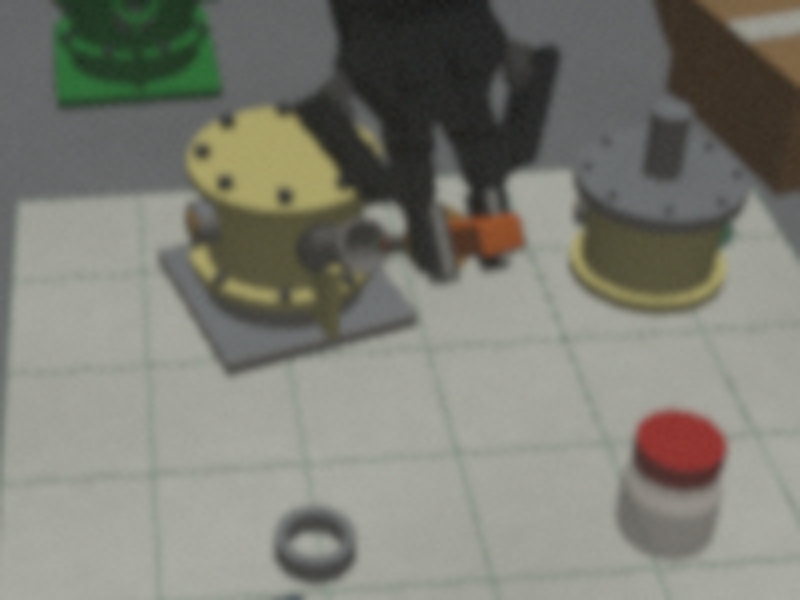

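Request:
step_arm(
  steps=[
    [6,1.4,-1.6,-0.0035,-0.0014,0.0018],
    [10,0,0,0,0,0],
    [10,0,0,0,0,0],
    [6,0,0,0,0,0],
    [4,0,0,0,0,0],
    [3,0,0,0,0,0],
    [0,0,0,0,0,0],
  ],
)

```text
t: 6.77
tcp_pos: [594.6, 64.8, 153.6]
tcp_rot: [[-0.237, 0.957, 0.168], [0.784, 0.29, -0.548], [-0.574, 0.002, -0.819]]
wrist_force: [-0.4, 0.1, -2.0]
gripper_width: 20.4
grip_force: 79.2
```

```bash
python3 -c "
from go import *
plan(*tubeout(33))"
```

```text
tcp [594.6  64.8 153.6] rotvec [ 0.0024 -0.     -0.0001] shift after turn [59.  -1.   1.5] force [-0.4  0.1 -2. ] grip 20.3797881546713 79.23057317733765
```

Request:
step_arm(
  steps=[
    [4,-0.5,0.7,0,0,0],
    [4,0,0,0,0,0],
    [4,0,0,0,0,0],
    [0,0,0,0,0,0],
    [0,0,0,0,0,0],
  ],
)

```text
t: 7.18
tcp_pos: [591.7, 73.2, 146.7]
tcp_rot: [[-0.236, 0.957, 0.168], [0.784, 0.29, -0.549], [-0.574, 0.003, -0.819]]
wrist_force: [1.0, -0.5, -2.8]
gripper_width: 20.6
grip_force: 79.2
```

Request:
step_arm(
  steps=[
    [5,0,0,0,0,0],
    [5,0,0,0,0,0],
    [5,0,0,0,0,0],
    [0,0,0,0,0,0],
    [0,0,0,0,0,0],
  ],
)

```text
t: 7.6
tcp_pos: [588.0, 85.1, 137.8]
tcp_rot: [[-0.236, 0.957, 0.168], [0.784, 0.29, -0.549], [-0.574, 0.002, -0.819]]
wrist_force: [-0.6, -0.1, -1.2]
gripper_width: 20.7
grip_force: 79.2
```

```bash
python3 -c "
from go import *
plan(*tubeout(33))"
```

```text
tcp [588.   85.1 137.8] rotvec [ 0.0024  0.0003 -0.0004] shift after turn [32.4 -0.6  0.8] force [-0.6 -0.1 -1.2] grip 20.70610100110916 79.23153162002563
```

Request:
step_arm(
  steps=[
    [5,0,0,0,0,0],
    [5,0,0,0,0,0],
    [5,0,0,0,0,0],
    [4,0,0,0,0,0],
    [3,0,0,0,0,0],
    [2,0,0,0,0,0],
    [0,0,0,0,0,0],
    [0,0,0,0,0,0],
  ],
)

```text
t: 8.27
tcp_pos: [582.6, 103.7, 124.4]
tcp_rot: [[-0.236, 0.957, 0.168], [0.784, 0.29, -0.549], [-0.574, 0.003, -0.819]]
wrist_force: [-0.6, 0.3, -1.9]
gripper_width: 20.4
grip_force: 79.2
```

Request:
step_arm(
  steps=[
    [2,0,0,0,0,0],
    [1.5,0,0,0,0,0],
    [1,0,0,0,0,0],
    [1,0,0,0,0,0],
    [0,0,0,0,0,0],
  ],
)

```text
t: 8.68
tcp_pos: [581.2, 108.1, 121.2]
tcp_rot: [[-0.236, 0.957, 0.168], [0.784, 0.29, -0.548], [-0.574, 0.003, -0.819]]
wrist_force: [0.4, -0.2, -2.5]
gripper_width: 20.6
grip_force: 79.2
```

Request:
step_arm(
  steps=[
    [0.7,0,0,0,0,0],
    [0.7,0,0,0,0,0],
    [0,0,0,0,0,0],
  ],
)

```text
t: 8.93
tcp_pos: [581.0, 109.1, 120.4]
tcp_rot: [[-0.236, 0.957, 0.168], [0.785, 0.289, -0.548], [-0.574, 0.003, -0.819]]
wrist_force: [-0.3, -0.1, -2.0]
gripper_width: 20.8
grip_force: 79.2
```

Request:
step_arm(
  steps=[
    [0.7,0,0,0,0,0],
    [0,0,0,0,0,0],
  ],
)

```text
t: 9.1
tcp_pos: [580.8, 109.7, 120.0]
tcp_rot: [[-0.235, 0.957, 0.168], [0.785, 0.289, -0.548], [-0.574, 0.003, -0.819]]
wrist_force: [-0.2, -0.6, -1.3]
gripper_width: 20.6
grip_force: 79.2
```

Request:
step_arm(
  steps=[
    [0.6,0,0,0,0,0],
    [0,0,0,0,0,0],
  ],
)

```text
t: 9.27
tcp_pos: [580.7, 110.1, 119.7]
tcp_rot: [[-0.235, 0.957, 0.168], [0.785, 0.289, -0.548], [-0.574, 0.003, -0.819]]
wrist_force: [0.3, 1.0, -2.1]
gripper_width: 20.7
grip_force: 79.2
```

Request:
step_arm(
  steps=[
    [0.6,0,0,0,0,0],
    [0,0,0,0,0,0],
  ],
)

```text
t: 9.43
tcp_pos: [580.6, 110.5, 119.4]
tcp_rot: [[-0.235, 0.957, 0.168], [0.784, 0.289, -0.549], [-0.574, 0.003, -0.819]]
wrist_force: [-0.1, -0.6, -1.7]
gripper_width: 20.6
grip_force: 79.2
```

Request:
step_arm(
  steps=[
    [0.6,0,0,0,0,0],
    [0,0,0,0,0,0],
  ],
)

```text
t: 9.6
tcp_pos: [580.6, 110.6, 119.4]
tcp_rot: [[-0.235, 0.957, 0.169], [0.784, 0.289, -0.549], [-0.575, 0.003, -0.818]]
wrist_force: [0.9, -1.2, -1.1]
gripper_width: 20.2
grip_force: 79.2
```

Request:
step_arm(
  steps=[
    [0.7,0,0,0,0,0],
    [0,0,0,0,0,0],
  ],
)

```text
t: 9.77
tcp_pos: [580.5, 110.6, 119.4]
tcp_rot: [[-0.234, 0.957, 0.169], [0.783, 0.289, -0.55], [-0.576, 0.003, -0.818]]
wrist_force: [-0.1, -5.0, 1.9]
gripper_width: 20.6
grip_force: 79.3
```

Request:
step_arm(
  steps=[
    [0.7,0,0,0,0,0],
    [0,0,0,0,0,0],
  ],
)

```text
t: 9.93
tcp_pos: [580.6, 110.6, 119.5]
tcp_rot: [[-0.234, 0.957, 0.169], [0.783, 0.289, -0.551], [-0.577, 0.004, -0.817]]
wrist_force: [0.4, -7.4, 2.2]
gripper_width: 20.6
grip_force: 79.2
```

Request:
step_arm(
  steps=[
    [0.5,0,0,0,0,0],
    [0,0,0,0,0,0],
    [0,0,0,0,0,0],
    [0,0,0,0,0,0],
    [0,0,0,0,0,0],
    [0,0,0,0,0,0],
    [0,0,0,0,0,0],
    [0,0,0,0,0,0],
  ],
)

```text
t: 10.6
tcp_pos: [580.5, 110.6, 119.5]
tcp_rot: [[-0.233, 0.957, 0.169], [0.782, 0.288, -0.552], [-0.577, 0.004, -0.816]]
wrist_force: [1.2, -7.5, 4.0]
gripper_width: 20.5
grip_force: 79.2
```

Request:
step_arm(
  steps=[
    [-4,0,0,0,0,0],
    [-8,0,0,0,0,0],
    [-8,0,0,0,0,0],
    [-8,0,0,0,0,0],
    [-8,0,0,0,0,0],
    [-8,0,0,0,0,0],
    [-8,0,0,0,0,0],
    [-8,0,0,0,0,0],
    [-8,0,0,0,0,0],
    [-8,0,0,0,0,0],
    [-8,0,0,0,0,0],
    [-8,0,0,0,0,0],
    [-8,0,0,0,0,0],
    [-8,0,0,0,0,0],
    [-4,0,0,0,0,0],
    [0,0,0,0,0,0],
    [0,0,0,0,0,0],
  ],
)

```text
t: 12.02
tcp_pos: [606.4, 24.5, 182.3]
tcp_rot: [[-0.235, 0.957, 0.168], [0.785, 0.289, -0.548], [-0.573, 0.003, -0.819]]
wrist_force: [-0.8, -0.2, -1.5]
gripper_width: 20.6
grip_force: 79.2
```

```bash
python3 -c "
from go import *
rd=np.array([454.4,-160.2,105]);R=frame(107.6,0);h=rd-103*R[:,0]
print(h, h-60*R[:,0]+[0,0,40])
plan(h-80*R[:,0]+np.array([0,0,0]),R)"
```

```text
[ 485.54409875 -258.37863878  105.        ] [ 503.68629219 -315.57007885  145.        ]
tcp [606.4  24.5 182.3] rotvec [-0.0011  0.6106 -0.0144] shift after turn [-313.1 -200.7   96. ] force [-0.8 -0.2 -1.5] grip 20.629078418814714 79.17865633964539
```

Request:
step_arm(
  steps=[
    [0,0,0,0,0.1018,-0.0024],
    [0,0,0,0,0.1018,-0.0024],
    [0,0,0,0,0.1018,-0.0024],
    [0,0,0,0,0.1018,-0.0024],
    [0,0,0,0,0.1018,-0.0024],
    [0,0,0,0,0.1018,-0.0024],
    [-13,-8.3,0,0,0,0],
    [-26,-16.7,0,0,0,0],
    [-26,-16.7,0,0,0,0],
    [-26,-16.7,0,0,0,0],
    [-26,-16.7,0,0,0,0],
    [-26,-16.7,0,0,0,0],
    [-26,-16.7,0,0,0,0],
    [-26,-16.7,0,0,0,0],
    [-26,-16.7,0,0,0,0],
    [-26,-16.7,0,0,0,0],
    [-26,-16.7,0,0,0,0],
    [-26,-16.7,0,0,0,0],
    [-13,-8.3,0,0,0,0],
    [0,0,0,0,0,0],
  ],
)

```text
t: 13.68
tcp_pos: [508.7, -336.5, 181.9]
tcp_rot: [[-0.299, 0.954, -0.002], [0.954, 0.299, -0.002], [-0.001, -0.003, -1.0]]
wrist_force: [0.2, 0.5, -2.5]
gripper_width: 21.0
grip_force: 79.1
```

Request:
step_arm(
  steps=[
    [0,0,15,0,0,0],
    [0,0,15,0,0,0],
    [0,0,15,0,0,0],
    [0,0,15,0,0,0],
    [0,0,0,0,0,0],
    [0,0,0,0,0,0],
  ],
)

```text
t: 14.18
tcp_pos: [509.1, -331.5, 121.6]
tcp_rot: [[-0.304, 0.953, -0.004], [0.953, 0.304, 0.002], [0.003, -0.003, -1.0]]
wrist_force: [-0.4, -0.4, -1.1]
gripper_width: 21.3
grip_force: 79.1
```

```bash
python3 - <<'E'
from go import *
from cell import eyes
import cv2
rd=np.array([454.4,-160.2,105]);R=frame(107.6,0);h=rd-103*R[:,0]
plan(h,R)
i=eyes.camera_info("wrist");s=eyes.snapshot("wrist")
T=np.linalg.inv(np.array(i["pose"]));K=np.array(i["K"]);im=s[:,:,::-1].copy()
for x in(-25,25):
  for y in(-60,-30,30,60):
    P=rd+R[:,0]*x+R[:,1]*y+np.array([0,0,30]);p=K@(T[:3,:3]@P+T[:3,3]);p=p[:2]/p[2];print(x,y,p.round(1));cv2.drawMarker(im,tuple(int(round(v)) for v in p),(255,255,0),0,8,1)
P=rd;p=K@(T[:3,:3]@P+T[:3,3]);p=p[:2]/p[2];print(p);cv2.drawMarker(im,tuple(int(round(v)) for v in p),(0,0,255),0,8,1)
cv2.imwrite("pics/w3.png",cv2.resize(im,(800,600),interpolation=cv2.INTER_CUBIC))
E
```

```text
tcp [ 509.1 -331.5  121.6] rotvec [-0.003  -0.0026  0.0013] shift after turn [76.9 -0.3 35.3] force [-0.4 -0.4 -1.1] grip 21.268174840467818 79.0708601474762
-25 -60 [  72.9 -180.4]
-25 -30 [ 174.7 -180.4]
-25 30 [ 378.8 -180.5]
-25 60 [ 481.2 -180.6]
25 -60 [  39.5 -433.7]
25 -30 [ 158.  -434.1]
25 30 [ 395.7 -434.8]
25 60 [ 515.  -435.1]
[ 277.4997 -202.774 ]
```

View pics/w3.png

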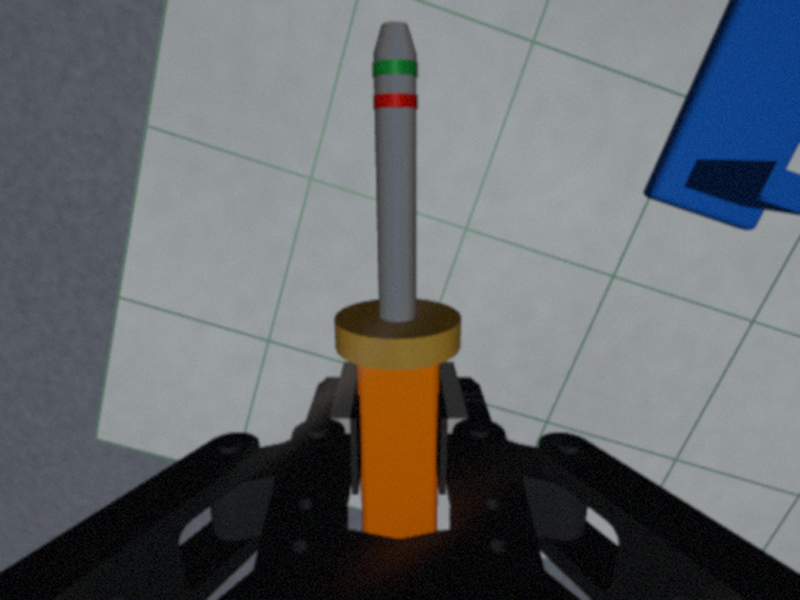

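The rod sits straight in the jaws: tip at (396,25), collar at (398,330), and the reader lies ahead, out of view. I'll lower it, then slide it into the slot.

Request:
step_arm(
  steps=[
    [0,0,12,0,0,0],
    [0,0,12,0,0,0],
    [0,0,10,0,0,0],
    [8,0,1,0,0,0],
    [10,0,0,0,0,0],
    [10,0,0,0,0,0],
    [10,0,0,0,0,0],
    [8,0,0,0,0,0],
    [6,0,0,0,0,0],
    [0,0,0,0,0,0],
    [0,0,0,0,0,0],
    [0,0,0,0,0,0],
  ],
)

```text
t: 15.23
tcp_pos: [494.3, -284.2, 87.8]
tcp_rot: [[-0.302, 0.953, -0.0], [0.953, 0.302, -0.001], [-0.001, -0.001, -1.0]]
wrist_force: [-0.1, -0.5, -2.1]
gripper_width: 21.0
grip_force: 79.1
```

```bash
python3 - <<'E'
from go import *
from cell import eyes
import cv2
rd=np.array([454.4,-160.2,105]);R=frame(107.6,0)
plan(rd-103*R[:,0],R)
d=eyes.snapshot("side")[:,:,::-1];s=eyes.snapshot("scene")[:,:,::-1]
a=cv2.resize(d[285:415,210:340],(400,400),interpolation=cv2.INTER_CUBIC);b=cv2.resize(s[120:220,130:230],(400,400),interpolation=cv2.INTER_CUBIC)
cv2.imwrite("pics/f.png",np.hstack([a,b]))
E
```

```text
tcp [ 494.3 -284.2   87.8] rotvec [-0.0009  0.0012 -0.0001] shift after turn [27.2 -0.5  1.5] force [-0.1 -0.5 -2.1] grip 21.025437606374815 79.08329844474792
```

View pics/f.png

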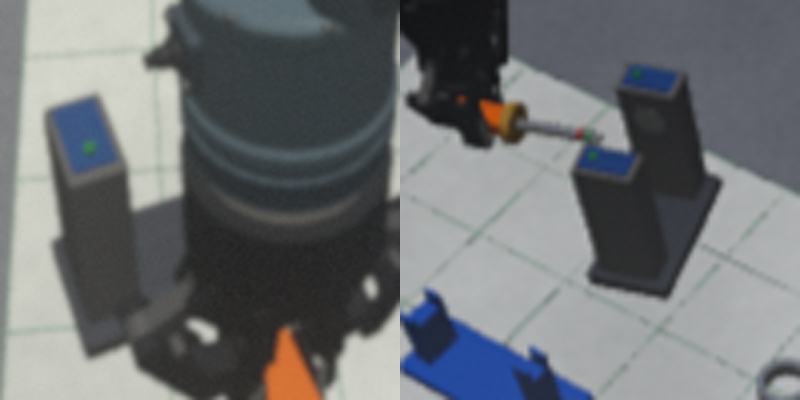

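The scene crop shows the rod tip at (600,138), entering between the pillars (tops at (605,160) and (655,78)). I'll move it the last 27 mm.

Request:
step_arm(
  steps=[
    [6,-0.5,1.5,0,0,0],
    [6,0,0,0,0,0],
    [6,0,0,0,0,0],
    [5,0,0,0,0,0],
    [4,0,0,0,0,0],
    [0,0,0,0,0,0],
    [0,0,0,0,0,0],
    [0,0,0,0,0,0],
    [0,0,0,0,0,0],
  ],
)

```text
t: 16.08
tcp_pos: [485.5, -258.5, 86.1]
tcp_rot: [[-0.302, 0.953, -0.001], [0.953, 0.302, -0.001], [-0.001, -0.001, -1.0]]
wrist_force: [-0.2, 0.1, -2.3]
gripper_width: 20.9
grip_force: 79.1
```

```bash
python3 - <<'E'
from go import *
from cell import eyes
import cv2
rd=np.array([454.4,-160.2,105]);R=frame(107.6,0)
plan(rd-103*R[:,0],R)
# tip check in scene view: model tip vs green band near the tip
o=telemetry.get_obs();Q=np.array(o["tcp_rot"]);h=np.array(o["tcp_pos"])-18.7*Q[:,2]
s=eyes.snapshot("scene")[:,:,::-1].copy();i=eyes.camera_info("scene");T=np.linalg.inv(np.array(i["pose"]));K=np.array(i["K"])
def pr(P):
    p=K@(T[:3,:3]@P+T[:3,3]);return p[:2]/p[2]
s=cv2.resize(s[130:205,140:240],(800,600),interpolation=cv2.INTER_CUBIC)
for P,c in[(h+103*Q[:,0],(255,255,0)),(rd,(0,0,255)),(h+33*Q[:,0],(255,255,0))]+[(rd+R[:,0]*x+R[:,1]*y+np.array([0,0,30]),(0,255,255)) for x in(-25,25) for y in(-60,-30,30,60)]:
    cv2.drawMarker(s,tuple(int(round(v)) for v in (pr(P)-[140,130]+.5)*8),c,0,14,1)
cv2.imwrite("pics/g.png",s)
E
```

```text
tcp [ 485.5 -258.5   86.1] rotvec [-0.0011  0.0006 -0.0002] shift after turn [ 0.1  0.1 -0.2] force [-0.2  0.1 -2.3] grip 20.852456075105444 79.08313393592834
```

View pics/g.png

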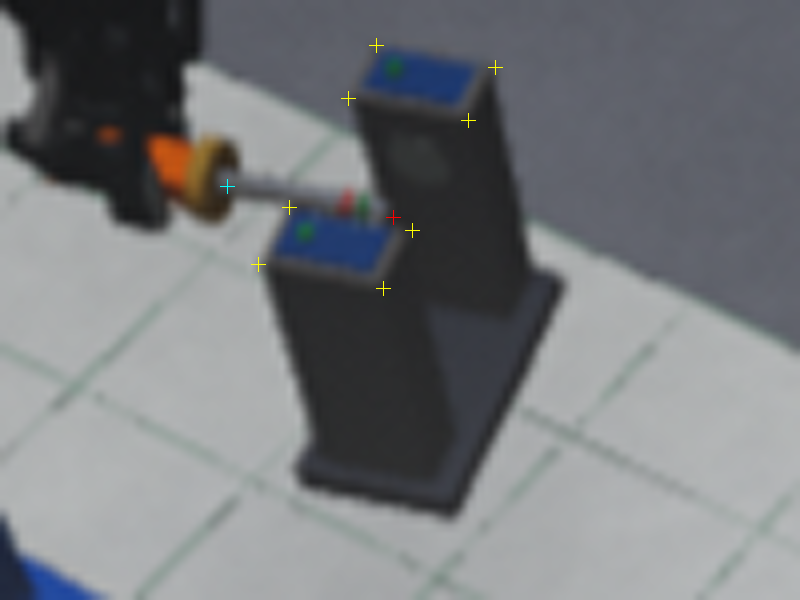

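The tip shows at (390,212), on the target marker. The fitted pillar corners lie within about 1 native pixel (~2.5 mm) of those seen, well inside the 12 mm tolerance. Handing in.

```bash
python3 -c "
from cell import ticket
print(ticket.close_job())"
```

```text
the job is handed in; nothing more can be done
None
```

I handed in the job at about t = 16 s, but the hand-in returned no verdict: the rod went fully into the yellow actuator's tube (held with about 8 N), was drawn out, and is now held still and level with its tip at the reading spot to within about 3 mm by my measurement.

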